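# Wipe the broken tile off the board under the stairs

### The arm

A 6-joint arm with a two-finger parallel gripper is mounted at the origin on the work surface. World frame = base frame: x ahead of the robot, y to its left, z up, the work surface at z = 0. Lengths are in mm, angles in degrees, forces in N, time in s.
With the tool pointing down it reaches from about 350 to 850 mm from the base axis. Payload 8.1 kg.
Tool frame: the origin (TCP) lies on the centre line of the jaws, within the pads' length; the fingertips stand 19 mm ahead of it and the grasp point (between the pads) is the TCP (r.tip_reach is the z of the fingertips in the tool frame, in mm); z points along the fingers, y is the line along which they close (so a half turn about z gives the same grasp; the last joint's range is limited). The gripper opens to 85 mm and grips with 20 to 120 N. Pads are 22 mm wide; open, the fingers measure 114 mm over their backs; the gripper's body (76 mm by 85 mm) begins 54 mm behind the grasp point. The pads swing forward as they close: fully open they stand 13 mm farther back than shut.
Start: joints at [62.544, 7.471, 85.268, -0, 87.261, -4.893], TCP at [230.2, 554.088, 229.892] pointing down, gripper open.
Joint ranges: [-169.43, 169.43], [-51.17, 129.36], [1.28, 143.12], [-76.62, 256.62], [0, 156.53], [-152.29, 152.29]. Speed limits (degrees/s): [136.94, 136.94, 159.86, 180, 180, 180].

### API

Orientations are given as [roll, pitch, yaw] about the fixed x, y, z axes, in that order (R = Rz(yaw) Ry(pitch) Rx(roll)).
In Python, from bench import r gives the robot as it stands. The module is installed in compiled form; this text tells all that it offers.
- The arm moves only by the shell command python3 -m handwheel 'ROWS' [FORCE]. ROWS is JSON, a list of rows, each a list of 7 numbers: the shift along the tool's x, y, z in m, then the turn, a rotation vector about the tool's x, y, z in degrees, then the finger opening in m, from 0 to 0.0854. In form: [[tx, ty, tz, ax, ay, az, claw], ...]. A call has 1 to 8 rows; each row shifts and turns the commanded pose from where the row before left it, along the tool's axes as they then stand; what a row does not reach is not made up. A row lasts 1/12 s, in which the tool goes at most 41.7 mm and 7.16 degrees, less where a joint would pass 70% of its speed; a pose out of reach is approached as far as the arm can. A call with a gripper value outside its range is refused whole. The fingers move at their own pace and stop on an object; FORCE is the grip in N (left out, the last holds). Time passes only in rows, so rows that do not move let the fingers close. It gives the time, the measured TCP pose, the force, the opening and the grip force at its end, in the units of the state.
- r.sense(): the state, without advancing time (a new reading comes with each control period).
- r.snapshot(name): name is "scene" or "top"; returns (picture, depth): 400x640x3 uint8, blue, green, red; 400x640 float32, mm along the optical axis (not along the pixel's ray), 0 where there is no reading.
- r.calibration(name): a dict with "vfov" (degrees; the focal length in pixels is half the picture's height over the tangent of half this angle, whatever the lens; pixels are square), "cx", "cy" (the principal point, pixels), "dist" ([k1, k2, p1, p2, k3] as OpenCV has them; the pictures are not rectified), "rvec" (rotation vector, rad) and "tvec" (3), from world to camera coordinates, as OpenCV has them. Camera axes: x right, y down, z forward; pixel columns grow to the right and rows downward; lengths in mm; the calibration is good to about 2 mm. A picture is of the moment at which its call begins. calibration takes no time and is no camera call.
- r.hand_in(): hands the job in; it is judged then, once.
The state is a dict: "time": time; "joint_pos": joint angles; "qd": joint speeds; "joint_efforts": joint torques, N m; "tool_pos": TCP position; "tcp_rot": TCP orientation; "ft_force": force on the tool from outside, world axes, zero at the start; "wrist_torque": the same for the moment, N m; "finger_gap": finger opening in mm; "grip_force": force on a finger pad.
Only numpy, scipy, OpenCV 4.12 (cv2) and the standard library are available. Lean on these libraries where they do the work, as an engineer would, in place of code of your own. Each camera call takes 0.05 s, during which the arm holds its last target. There are 200 camera calls.

### The job

Take the wooden scraper block out of its bay in the clear organizer and use it to wipe all four broken tile pieces off the grey board, over its open left end into the catch tray; the pieces are sharp, so do not touch them with the gripper. Leave the lidded jar standing where it is on the board and disturb nothing else; when all pieces lie in the tray, lay the scraper back in the bay it came from, base down.

Things in the scene. Friction and masses are not known exactly. Their poses are not given: they have to be found in the camera images.
- scraper: wooden scraper block (the tool), T-shaped seen from its end: base 130 x 36 mm, 22 mm high, and centred on it a grip rib 90 mm long (along x), 24 mm thick (along y), up to 68 mm above the underside. Starts base down, lengthwise in one of the organizer's bays. Origin: centre of its underside; x along its length, z up. Symmetric under a half turn
- organizer: fixed clear acrylic organizer. Lower tier: open tray 158 (x) by 262 mm (y), walls 28 mm high, 4 mm thick, split into three bays side by side in y (inner 150 x 82 mm, centres y = -86, 0, +86 mm, floor z = 4 mm). Upper tier behind it: x 83 to 233 mm, floor z = 112 mm, lip z = 132 mm. Origin: centre of the lower tier's underside, at shelf height; x points away from the robot
- board: fixed grey board, 290 (x, away from robot) by 260 mm (y, to robot's left), top at z = 40 mm; rims along both sides (inner faces x = +-135 mm, 10 mm wide) stand 14 mm above the top. The ends y = +-130 mm have no rim; beyond the end +130 is the catch tray, the end -130 drops to the shelf. Origin: centre of its underside, at shelf height
- board_top (a point): centre of the board's top face, axes as the board's
- tray_in (a point): centre of the catch tray's floor, axes as the board's. Inside, the tray spans 270 mm in x and 120 mm in y (from the board's end to the far wall); its floor is 34 mm below the board's top, its side and far walls reach up to the board's top level
- chip1: broken piece of terracotta floor tile, about 62 x 26 mm and 12 mm thick, a rectangle with one narrower skewed end; starts flat on the board. Origin: centre of its underside; x along its length
- chip2: broken piece of terracotta floor tile, about 60 x 24 mm and 12 mm thick, a rectangle with one narrower skewed end; starts flat on the board. Origin: centre of its underside; x along its length
- chip3: broken piece of terracotta floor tile, about 63 x 28 mm and 12 mm thick, a rectangle with one narrower skewed end; starts flat on the board. Origin: centre of its underside; x along its length
- chip4: broken piece of terracotta floor tile, about 60 x 26 mm and 12 mm thick, a rectangle with one narrower skewed end; starts flat on the board. Origin: centre of its underside; x along its length
- jar: white lidded ceramic jar, 60 mm diameter, 72 mm high, 0.5 kg, standing loose on the board towards the tray end, near one of the rims; leave it. Origin: centre of its underside
- brush: grout brush with orange back, 136 x 34 x 47 mm, lying in another bay; leave it. Origin: centre of its underside
- pumice: green pumice block, 110 x 50 x 40 mm, lying in another bay; leave it. Origin: centre of its underside
- soap_dish: white ceramic soap dish, 90 x 120 x 25 mm, on the organizer's upper tier; leave it. Origin: centre of its underside
- dispenser: closed white pump dispenser, 66 mm diameter, 148 mm high, on the organizer's upper tier; leave it. Origin: centre of its underside

How it is judged:
By the outcome, as a careful person would: the job done as asked, in the order asked, and still so for the second after the job is handed in, with the robot touching nothing.
It also fails if it takes over 70 s, if anything falls off the work surface, if the arm or the gripper's body presses on something with over 40 N, if the wrist force passes 120 N, or if a joint passes its speed limit or range.

## Working session

There is one attempt and no reset: what is moved stays moved. The work goes in short steps, Python scripts to look and compute and a shell command to move; the robot and the scene stay as the last step left them, time stands still between calls to the robot, and variables do not carry over. Pictures are saved under pics/ and viewed, at most 10 in all, crops included, and the job is handed in when it is done.

```bash
mkdir -p pics
cat > h.py <<'E'
import numpy as np, cv2
from bench import r
def cam(n):
    c=r.calibration(n); f=200/np.tan(np.radians(c["vfov"]/2))
    K=np.array([[f,0,c["cx"]],[0,f,c["cy"]],[0,0,1.]])
    R=cv2.Rodrigues(np.array(c["rvec"],float))[0]; return K,np.array(c["dist"],float),R,np.array(c["tvec"],float).ravel()
def cloud(n,dep):
    K,D,R,t=cam(n); v,u=np.mgrid[0:400,0:640]
    p=cv2.undistortPoints(np.stack([u,v],-1).reshape(-1,1,2).astype(float),K,D).reshape(400,640,2)
    P=np.dstack([p*dep[...,None],dep]); W=(P-t)@R; W[dep<=0]=np.nan; return W
def ray(n,uv,z):
    K,D,R,t=cam(n); p=cv2.undistortPoints(np.array(uv,float).reshape(-1,1,2),K,D).reshape(-1,2)
    d=np.c_[p,np.ones(len(p))]@R; o=-R.T@t; return o+d*((z-o[2])/d[:,2])[:,None]
E
python3 - <<'E'
from h import *
for n in("scene","top"):
    p,d=r.snapshot(n); cv2.imwrite(f"pics/{n}0.png",p); np.save(n+"0.npy",d)
    print(n,(d>0).mean(),-cam(n)[2].T@cam(n)[3])
print(r.sense())
E
```

```text
scene 0.9959375 [1281.75027493 -167.2037477   972.61847847]
top 0.99598046875 [ 448.35970762  -22.48002361 1188.27917433]
{'time': 0.1, 'joint_pos': array([ 6.25436683e+01,  7.51268263e+00,  8.53227716e+01, -7.47154450e-04,
        8.72628291e+01, -4.89400112e+00]), 'qd': array([ 0.11637328, -0.04779709, -0.16976742, -0.06528147,  0.02431629,
       -0.03521432]), 'joint_efforts': array([ 1.16099051e-03, -5.70957649e+01, -5.01937401e+01, -1.94929630e-04,
        8.20699031e-03,  1.01237968e-04]), 'tool_pos': array([229.97229185, 553.63104896, 228.93209134]), 'tcp_rot': array([-1.79902011e+02, -7.64128031e-03,  1.57437699e+02]), 'ft_force': array([-0.48049502, -0.3267063 , -0.82865695]), 'wrist_torque': array([ 0.03373398,  0.04254884, -0.00714004]), 'grip_force': 0.0, 'finger_gap': 85.42307021472017}
```

View pics/scene0.png

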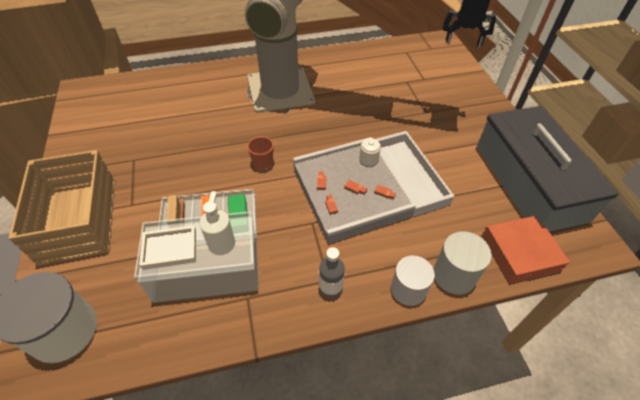

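View pics/top0.png

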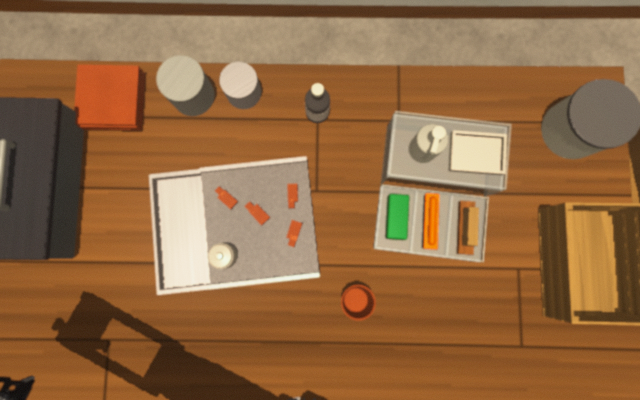

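The scene view shows the organizer at the left, with the board and tray at the centre. In the top view (up is +x, left is +y):
- **Scraper:** in the rightmost bay at about (469,227).
- **Chips:** at about (227,197), (258,213), (293,195) and (295,233).
- **Jar:** at (222,256).
- **Board:** spans roughly (205,168) to (318,285), with the tray on its left.

Run:
```python
from h import *
p=cv2.imread("pics/top0.png"); d=np.load("top0.npy"); W=cloud("top",d); hsv=cv2.cvtColor(p,cv2.COLOR_BGR2HSV)
def box(m): 
    q=W[m][:,:2]; return q
# board surface
X,Y,Z=W[...,0],W[...,1],W[...,2]
roi=np.zeros((400,640),bool); roi[150:300,140:330]=1
S=hsv[...,1]
m=(roi&(S<70)).astype(np.uint8)
g=roi&(S<70)&(Z>30)&(Z<47)&(hsv[...,2]<175)
n,l,st,_=cv2.connectedComponentsWithStats(g.astype(np.uint8)); k=1+st[1:,4].argmax()
c=np.argwhere(l==k)[:,::-1]; w=ray("top",c,40)[:,:2]
print("board surf",cv2.minAreaRect(w.astype(np.float32)),np.nanmedian(Z[l==k]))
ol=cv2.connectedComponentsWithStats(m); k2=1+ol[2][1:,4].argmax(); c=np.argwhere(ol[1]==k2)[:,::-1]
h=cv2.convexHull(c.astype(np.int32)); print("outer px",cv2.boxPoints(cv2.minAreaRect(h)).tolist())
print("outer z54",ray("top",cv2.boxPoints(cv2.minAreaRect(h)),54).round(1).tolist())
print("hand corners",ray("top",[[307,158],[319,276],[201,167]],54).round(1).tolist())
# chips
cm=(roi&((hsv[...,0]<12)&(S>150))&(Z>42)).astype(np.uint8); cm[:165]=0
n,l,st,ce=cv2.connectedComponentsWithStats(cm)
for i in range(1,n):
    if st[i,4]>60:
        w=ray("top",np.argwhere(l==i)[:,::-1],52)[:,:2]; print("chip",cv2.minAreaRect(w.astype(np.float32)),ce[i])
# jar
j=roi&(Z>100); print("jar",j.sum(),[(np.nanpercentile(W[j][:,k],[2,50,98])).round(1).tolist() for k in range(3)])
# scraper
s=np.zeros_like(roi); s[195:262,452:486]=1
a=s&(Z>58); b=s&(Z>20)&(Z<35)&(S>110)
for q,zz in((a,72),(b,26)):
    w=ray("top",np.argwhere(q)[:,::-1],zz)[:,:2]; print("scr",q.sum(),cv2.minAreaRect(w.astype(np.float32)),np.nanmedian(Z[q]))
# organizer lower corners
print("org",ray("top",[[382,184],[490,193],[484,262],[375,249]],28).round(1).tolist())
for nm,lo,hi in(("brush",100,140),):pass
o=np.zeros_like(roi); o[195:250,420:442]=1; q=o&(Z>40); print("brush",[(np.nanpercentile(W[q][:,k],[2,50,98])).round(1).tolist() for k in range(3)])
print("dispenser/upper top",np.nanmax(Z[110:190,385:515]),W[228,469],W[140,432])
cv2.imwrite("pics/cr.png",cv2.resize(np.hstack([p[155:300,140:330],p[105:250+0,375:520]]),None,fx=2.3,fy=2.3,interpolation=cv2.INTER_CUBIC))
```

```text
board surf ((550.42529296875, 118.60334777832031), (244.25759887695312, 262.65216064453125), 7.452125072479248) 39.83896383618937
outer px [[144.053955078125, 173.6085968017578], [306.31475830078125, 156.01405334472656], [319.433837890625, 277.00115966796875], [157.17303466796875, 294.595703125]]
outer z54 [[646.7, 392.6, 54.0], [695.4, 3.0, 54.0], [406.6, -32.4, 54.0], [361.3, 345.2, 54.0]]
hand corners [[690.5, 1.3, 54.0], [408.9, -31.3, 54.0], [664.9, 256.7, 54.0]]
chip ((598.8740844726562, 34.69599151611328), (55.7941780090332, 21.610145568847656), 1.183779239654541) [291.90625  194.421875]
chip ((593.0579833984375, 197.23936462402344), (57.59318161010742, 23.796785354614258), 51.21527862548828) [225.75233645 197.42056075]
chip ((557.8594360351562, 120.04088592529297), (59.76980209350586, 25.209810256958008), 46.03322982788086) [257.19262295 212.68032787]
chip ((508.798828125, 32.562042236328125), (24.148744583129883, 57.75703430175781), 72.56156158447266) [293.4841629  232.03167421]
jar 396 [[429.9, 454.1, 476.7], [170.6, 193.7, 217.3], [100.4, 104.0, 113.1]]
scr 452 ((530.781494140625, -385.720703125), (27.700761795043945, 88.96446990966797), 88.34514617919922) 71.40229216314322
scr 388 ((531.2581176757812, -386.87451171875), (37.48652267456055, 128.9138946533203), 85.96993255615234) 25.88608954070652
org [[633.4, -183.4, 28.0], [614.6, -445.7, 28.0], [447.5, -426.1, 28.0], [474.4, -165.9, 28.0]]
brush [[490.1, 542.7, 600.5], [-307.9, -297.6, -289.2], [40.9, 48.9, 54.6]]
dispenser/upper top 265.7137731831889 [ 525.28664464 -378.20009408   73.52317903] [ 692.27604159 -256.38489718  235.2273949 ]
```

View pics/cr.png

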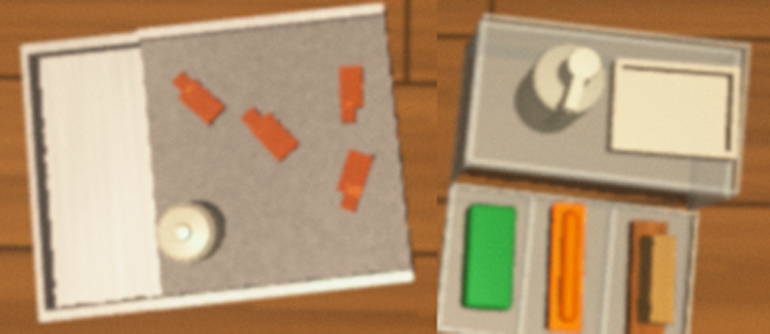

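The crop confirms four separate chips, the jar near the near rim at the tray end, and the scraper in the right-hand bay. Moving now.

```bash
cat >> h.py <<'E'
def go(x,y,z,yaw=None):
    "total shift in tool axes (mm) from the present pose, and turn about tool z (deg)"
    s=r.sense(); R=cv2.Rodrigues(np.zeros(3))[0]
    from scipy.spatial.transform import Rotation as Q
    q=Q.from_euler("xyz",s["tcp_rot"],degrees=True); d=q.inv().apply(np.array([x,y,z])-s["tool_pos"])
    print("shift",d.round(1),"len",np.linalg.norm(d).round(1))
    if yaw is not None:
        print("turn",np.round((q.inv()*Q.from_euler("xyz",[180,0,yaw],degrees=True)).as_rotvec(degrees=True),2))
    print("t",s["time"],s["tool_pos"].round(1),s["tcp_rot"].round(2),s["ft_force"].round(1),"gap",round(s["finger_gap"],1),"grip",round(s["grip_force"],1))
ex=np.array([np.cos(np.radians(7)),np.sin(np.radians(7))]); ey=np.array([-ex[1],ex[0]]); C=np.array([535,115.])
def B(bx,by): return C+bx*ex+by*ey
E
R='[-0.028,-0.026,0,0,0,0,0.085]'
python3 -m handwheel '[[-0.028,-0.026,0,0,0,0,0.085],[-0.028,-0.026,0,0,0,0,0.085],[-0.028,-0.026,0,0,0,0,0.085],[-0.028,-0.026,0,0,0,0,0.085],[-0.028,-0.026,0,0,0,0,0.085],[-0.028,-0.026,0,0,0,0,0.085],[-0.028,-0.026,0,0,0,0,0.085],[-0.028,-0.026,0,0,0,0,0.085]]'
python3 -m handwheel '[[-0.028,-0.026,0,0,0,0,0.085],[-0.028,-0.026,0,0,0,0,0.085],[-0.028,-0.026,0,0,0,0,0.085],[-0.028,-0.026,0,0,0,0,0.085],[-0.028,-0.026,0,0,0,0,0.085],[-0.028,-0.026,0,0,0,0,0.085],[-0.028,-0.026,0,0,0,0,0.085],[-0.028,-0.026,0,0,0,0,0.085]]'
python3 -m handwheel '[[0,0,0,0,0,7,0.085],[0,0,0,0,0,7,0.085],[0,0,0,0,0,7,0.085],[0,0,0,0,0,7,0.085],[0,0,0,0,0,7,0.085],[0,0,0,0,0,7,0.085],[0,0,0,0,0,7,0.085],[0,0,0,0,0,7,0.085]]'
python3 -m handwheel '[[0,0,0,0,0,7,0.085],[0,0,0,0,0,7,0.085],[0,0,0,0,0,7,0.085],[0,0,0,0,0,7,0.085],[0,0,0,0,0,7,0.085],[0,0,0,0,0,7,0.085],[0,0,0,0,0,7,0.085],[0,0,0,0,0,7,0.085]]'
python3 -m handwheel '[[0,0,0,0,0,7,0.085],[0,0,0,0,0,7,0.085],[0,0,0,0,0,7,0.085],[0,0,0,0,0,7,0.085],[0,0,0,0,0,7,0.085],[0,0,0,0,0,7,0.085],[0,0,0,0,0,7,0.085],[0,0,0,0,0,0,0.085]]'
python3 -c "
from h import *
go(531,-387,130,-4)"
```

```text
time: 0.77
tool_pos: [357.3, 274.3, 229.6]
tcp_rot: [-180.0, -0.0, 157.5]
ft_force: [0.1, 0.7, 0.2]
finger_gap: 85.5
grip_force: 0.0
time: 1.43
tool_pos: [484.5, -3.9, 229.6]
tcp_rot: [180.0, -0.0, 157.4]
ft_force: [-0.2, 0.7, 0.1]
finger_gap: 85.1
grip_force: 0.0
time: 2.1
tool_pos: [484.0, -1.9, 229.4]
tcp_rot: [-180.0, -0.0, 101.1]
ft_force: [-0.3, 0.2, 0.3]
finger_gap: 85.0
grip_force: 0.0
time: 2.77
tool_pos: [484.0, -1.9, 229.4]
tcp_rot: [-180.0, 0.0, 45.1]
ft_force: [0.3, -1.2, -0.3]
finger_gap: 84.9
grip_force: 0.0
time: 3.43
tool_pos: [484.0, -1.9, 229.4]
tcp_rot: [-180.0, 0.1, -3.9]
ft_force: [0.2, -0.7, -0.0]
finger_gap: 84.5
grip_force: 0.0
shift [ 73.3 381.   99.4] len 400.5
turn [-0.    0.05  0.09]
t 3.4333 [484.   -1.9 229.4] [-1.80e+02  5.00e-02 -3.91e+00] [ 0.2 -0.7 -0. ] gap 84.5 grip 0.0
```

```bash
python3 -m handwheel '[[0.007,0.035,0,0,0,0,0.085],[0.007,0.035,0,0,0,0,0.085],[0.007,0.035,0,0,0,0,0.085],[0.007,0.035,0,0,0,0,0.085],[0.007,0.035,0,0,0,0,0.085],[0.007,0.035,0,0,0,0,0.085],[0.007,0.035,0,0,0,0,0.085],[0.006,0.034,0,0,0,0,0.085]]'
python3 -m handwheel '[[0.006,0.034,0,0,0,0,0.085],[0.006,0.034,0,0,0,0,0.085],[0.006,0.034,0,0,0,0,0.085],[0,0,0.03,0,0,0,0.085],[0,0,0.03,0,0,0,0.085],[0,0,0.02,0,0,0,0.085],[0,0,0,0,0,0,0.085]]'
python3 - <<'E'
from h import *
go(531,-387,56,-4)
p,d=r.snapshot("top");cv2.imwrite("pics/t1.png",p); q,e=r.snapshot("scene");cv2.imwrite("pics/s1.png",q)
cv2.imwrite("pics/c1.png",np.hstack([cv2.resize(p[170:290,370:530],None,fx=2.5,fy=2.5),cv2.resize(q[160:280,120:280],None,fx=2.5,fy=2.5)]))
E
```

```text
time: 4.1
tool_pos: [521.7, -285.7, 229.5]
tcp_rot: [-180.0, 0.0, -3.3]
ft_force: [0.0, 1.3, -0.8]
finger_gap: 85.2
grip_force: 0.0
time: 4.68
tool_pos: [530.4, -384.6, 142.8]
tcp_rot: [-179.6, 0.5, -3.4]
ft_force: [-0.8, 0.7, -1.7]
finger_gap: 85.0
grip_force: 0.0
shift [ 1.5  2.9 86.8] len 86.8
turn [-0.36  0.48  0.64]
t 4.6833 [ 530.4 -384.6  142.8] [-179.64    0.48   -3.36] [-0.8  0.7 -1.7] gap 85.0 grip 0.0
```

View pics/c1.png

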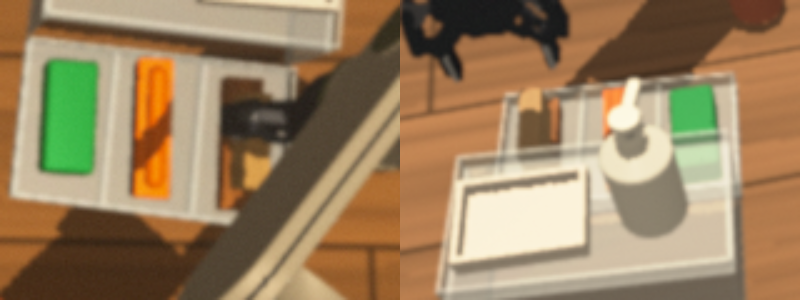

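The left half (top view) shows the finger over the scraper rib. In the right half (scene view) the gripper is above the bay and clear of the dispenser. Descending to grip.

```bash
python3 -m handwheel '[[0.0005,0.001,0.02,0,0,0.5,0.085],[0,0.001,0.02,0,0,0,0.085],[0,0,0.02,0,0,0,0.085],[0,0,0.017,0,0,0,0.085],[0,0,0.008,0,0,0,0.085],[0,0,0,0,0,0,0.085],[0,0,0,0,0,0,0.085]]'
python3 -m handwheel '[[0,0,0,0,0,0,0.04],[0,0,0,0,0,0,0.03],[0,0,0,0,0,0,0.02],[0,0,0,0,0,0,0.01],[0,0,0,0,0,0,0.01],[0,0,0,0,0,0,0.01],[0,0,0,0,0,0,0.01],[0,0,0,0,0,0,0.01]]' 70
python3 -m handwheel '[[0,0,0,0,0,0,0.01],[0,0,0,0,0,0,0.01],[0,0,0,0,0,0,0.01]]'
python3 -c "
from h import *
go(531,-387,54,-4)"
```

```text
time: 5.37
tool_pos: [534.7, -389.3, 66.7]
tcp_rot: [179.9, -0.1, -4.0]
ft_force: [1.0, -0.2, 0.4]
finger_gap: 85.0
grip_force: 0.0
time: 6.03
tool_pos: [534.3, -389.0, 65.8]
tcp_rot: [180.0, -0.1, -4.1]
ft_force: [-0.8, 1.7, 5.2]
finger_gap: 20.9
grip_force: 68.9
time: 6.28
tool_pos: [534.3, -389.0, 65.8]
tcp_rot: [180.0, -0.1, -4.1]
ft_force: [-0.3, 1.5, 6.0]
finger_gap: 21.1
grip_force: 68.9
shift [-3.4 -1.8 11.8] len 12.4
turn [ 0.03 -0.05 -0.06]
t 6.2833 [ 534.3 -389.    65.8] [ 1.7997e+02 -5.0000e-02 -4.0600e+00] [-0.3  1.5  6. ] gap 21.1 grip 68.9
```

Gripped a little high; regrip 10 mm lower.

```bash
python3 -m handwheel '[[0,0,0,0,0,0,0.04],[0,0,0,0,0,0,0.04],[0,0,0,0,0,0,0.04],[-0.001,0,0.005,0,0,0,0.04],[-0.001,0,0.005,0,0,0,0.04],[0,0,0,0,0,0,0.04],[0,0,0,0,0,0,0.01],[0,0,0,0,0,0,0.01]]' 80
python3 -m handwheel '[[0,0,0,0,0,0,0.01],[0,0,0,0,0,0,0.01],[0,0,0,0,0,0,0.01],[0,0,0,0,0,0,0.01],[0,0,0,0,0,0,0.01]]'
python3 -c "
from h import *
go(531,-387,54,-4)"
```

```text
time: 6.95
tool_pos: [531.6, -388.5, 54.6]
tcp_rot: [-180.0, 0.0, -4.1]
ft_force: [0.6, 0.2, -2.2]
finger_gap: 22.1
grip_force: 79.5
time: 7.37
tool_pos: [531.8, -388.6, 54.8]
tcp_rot: [-180.0, 0.0, -4.1]
ft_force: [1.3, -0.2, -3.0]
finger_gap: 22.2
grip_force: 79.5
shift [-0.9 -1.5  0.8] len 1.9
turn [-0.01  0.01 -0.06]
t 7.3667 [ 531.8 -388.6   54.8] [-1.7999e+02  1.0000e-02 -4.0600e+00] [ 1.3 -0.2 -3. ] gap 22.2 grip 79.5
```

```bash
python3 -m handwheel '[[0,0,-0.01,0,0,0,0.01],[0,0,-0.02,0,0,0,0.01],[0,0,-0.025,0,0,0,0.01],[0,0,-0.025,0,0,0,0.01],[0,0,-0.025,0,0,0,0.01],[0,0,-0.02,0,0,0,0.01],[0,0,0,0,0,0,0.01]]'
python3 -m handwheel '[[-0.0095,-0.0345,0,0,0,0,0.01],[-0.0095,-0.0345,0,0,0,0,0.01],[-0.0095,-0.0345,0,0,0,0,0.01],[-0.0095,-0.0345,0,0,0,0,0.01],[-0.0095,-0.0345,0,0,0,0,0.01],[-0.0095,-0.0345,0,0,0,0,0.01],[-0.0095,-0.0345,0,0,0,0,0.01],[-0.0095,-0.0345,0,0,0,0,0.01]]'
python3 -m handwheel '[[-0.0095,-0.0345,0,0,0,0,0.01],[-0.0095,-0.0345,0,0,0,0,0.01],[-0.0095,-0.0345,0,0,0,0,0.01],[-0.0095,-0.0345,0,0,0,0,0.01],[0,0,0,0,0,-7,0.01],[0,0,0,0,0,-7,0.01],[0,0,0,0,0,-7,0.01],[0,0,0,0,0,-7,0.01]]'
python3 -m handwheel '[[0,0,0,0,0,-7,0.01],[0,0,0,0,0,-7,0.01],[0,0,0,0,0,-7,0.01],[0,0,0,0,0,-7,0.01],[0,0,0,0,0,-7,0.01],[0,0,0,0,0,-7,0.01],[0,0,0,0,0,-7,0.01],[0,0,0,0,0,-7,0.01]]'
python3 -m handwheel '[[0,0,0,0,0,-6,0.01],[0,0,0,0,0,-6,0.01],[0,0,0,0,0,-5,0.01],[0,0,0,0,0,0,0.01]]'
python3 - <<'E'
from h import *
go(*B(-98,-72),93,97)
p,d=r.snapshot("top");cv2.imwrite("pics/t2.png",p); q,e=r.snapshot("scene");cv2.imwrite("pics/s2.png",q)
cv2.imwrite("pics/c2.png",np.hstack([cv2.resize(p[150:310,140:340],None,fx=2,fy=2),cv2.resize(q[90:250,270:470],None,fx=2,fy=2)]))
E
```

```text
time: 7.95
tool_pos: [534.3, -390.7, 187.2]
tcp_rot: [179.7, -0.5, -4.1]
ft_force: [0.2, -0.6, -1.0]
finger_gap: 21.9
grip_force: 79.7
time: 8.62
tool_pos: [474.4, -106.3, 178.8]
tcp_rot: [-180.0, 0.1, -4.1]
ft_force: [0.5, 1.0, -2.3]
finger_gap: 22.1
grip_force: 79.7
time: 9.28
tool_pos: [446.9, 32.9, 179.0]
tcp_rot: [-180.0, 0.0, 24.3]
ft_force: [0.3, 0.2, -1.9]
finger_gap: 22.2
grip_force: 79.9
time: 9.95
tool_pos: [446.9, 32.4, 178.9]
tcp_rot: [-179.9, 0.0, 80.3]
ft_force: [-0.2, -0.4, -2.2]
finger_gap: 22.1
grip_force: 79.9
time: 10.28
tool_pos: [446.9, 32.4, 178.9]
tcp_rot: [-179.9, -0.0, 97.2]
ft_force: [0.0, 0.9, -1.5]
finger_gap: 22.3
grip_force: 79.9
shift [-0.8 -0.4 85.9] len 85.9
turn [-0.07 -0.01  0.18]
t 10.2833 [446.9  32.4 178.9] [-1.7993e+02 -1.0000e-02  9.7180e+01] [ 0.   0.9 -1.5] gap 22.3 grip 79.9
```

View pics/c2.png

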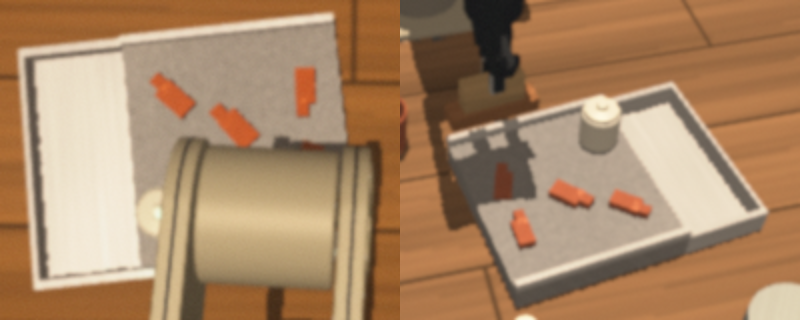

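Left (top view): the arm hides the near right part of the board. Right (scene view): the scraper is held level over the near rim area, behind chip 4 at about (503,180), with the jar clear. Lowering behind chip 4.

```bash
python3 -m handwheel '[[0,0,0.02,0,0,0,0.01],[0,0,0.025,0,0,0,0.01],[0,0,0.02,0,0,0,0.01],[0,0,0.01,0,0,0,0.01],[0,0,0.008,0,0,0,0.01],[0,0,0,0,0,0,0.01],[0,0,0,0,0,0,0.01]]'
python3 -m handwheel '[[0,0,0.002,0,0,0,0.01],[0,0,0,0,0,0,0.01],[0,0,0,0,0,0,0.01]]'
python3 -m handwheel '[[0,0,0.001,0,0,0,0.01],[0,0,0,0,0,0,0.01],[0,0,0,0,0,0,0.01]]'
python3 -c "
from h import *
go(*B(-23,-72),92.5,97)"
```

```text
time: 10.97
tool_pos: [447.7, 32.4, 97.3]
tcp_rot: [180.0, 0.0, 96.9]
ft_force: [-0.3, 0.4, -2.3]
finger_gap: 22.2
grip_force: 79.8
time: 11.22
tool_pos: [448.2, 32.3, 95.8]
tcp_rot: [179.9, 0.0, 96.9]
ft_force: [-0.6, 0.0, -2.0]
finger_gap: 22.1
grip_force: 79.8
time: 11.47
tool_pos: [447.5, 32.4, 94.0]
tcp_rot: [180.0, 0.0, 96.9]
ft_force: [-0.2, 0.2, -2.3]
finger_gap: 22.1
grip_force: 79.8
shift [-0.6 73.9  1.5] len 73.9
turn [ 0.01  0.   -0.07]
t 11.4667 [447.5  32.4  94. ] [179.99   0.    96.93] [-0.2  0.2 -2.3] gap 22.1 grip 79.8
```

```bash
python3 -m handwheel '[[0,0,0.0015,0,0,0,0.01],[0,0,0,0,0,0,0.01],[0,0.005,0,0,0,0,0.01],[0,0.006,0,0,0,0,0.01],[0,0.006,0,0,0,0,0.01],[0,0.006,0,0,0,0,0.01],[0,0.006,0,0,0,0,0.01],[0,0.006,0,0,0,0,0.01]]'
python3 -m handwheel '[[0,0.006,0,0,0,0,0.01],[0,0.006,0,0,0,0,0.01],[0,0.006,0,0,0,0,0.01],[0,0.006,0,0,0,0,0.01],[0,0.006,0,0,0,0,0.01],[0,0.006,0,0,0,0,0.01],[0,0.005,0,0,0,0,0.01],[0,0,0,0,0,0,0.01]]'
python3 - <<'E'
from h import *
go(*B(-23,-72),92.5,97)
q,e=r.snapshot("scene");cv2.imwrite("pics/s3.png",q)
cv2.imwrite("pics/c3.png",cv2.resize(q[90:250,270:470],None,fx=2.5,fy=2.5))
E
```

```text
time: 12.13
tool_pos: [482.9, 36.7, 92.3]
tcp_rot: [-180.0, -0.0, 96.9]
ft_force: [-0.6, -0.6, -2.3]
finger_gap: 22.0
grip_force: 79.9
time: 12.8
tool_pos: [524.0, 41.6, 92.6]
tcp_rot: [180.0, 0.0, 96.9]
ft_force: [1.4, -0.1, -2.3]
finger_gap: 21.9
grip_force: 79.9
shift [-0.5 -3.1  0.1] len 3.2
turn [ 0.05  0.   -0.06]
t 12.8 [524.   41.6  92.6] [179.95   0.    96.94] [ 1.4 -0.1 -2.3] gap 21.9 grip 79.9
```

View pics/c3.png

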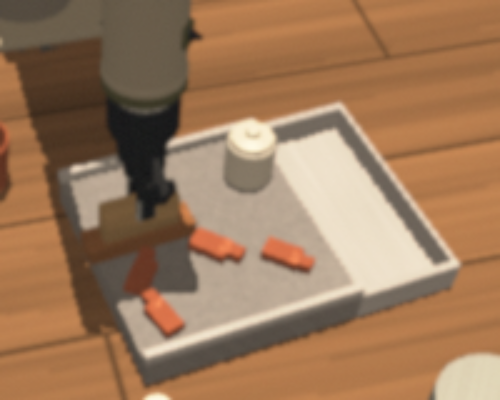

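The picture shows chip 4, at about (145,270), pushed up against chip 1 at (165,312). Chips 2 and 3 and the jar are untouched. Lifting and turning for the main sweep.

```bash
python3 -m handwheel '[[0,-0.003,0,0,0,0,0.01],[0,0,-0.01,0,0,0,0.01],[0,0,-0.025,0,0,0,0.01],[0,0,-0.025,0,0,0,0.01],[0,0,-0.02,0,0,0,0.01],[-0.024,0.015,0,0,0,0,0.01],[-0.024,0.015,0,0,0,0,0.01],[-0.024,0.015,0,0,0,0,0.01]]'
python3 -m handwheel '[[-0.024,0.015,0,0,0,0,0.01],[-0.024,0.015,0,0,0,0,0.01],[0,0,0,0,0,7,0.01],[0,0,0,0,0,7,0.01],[0,0,0,0,0,7,0.01],[0,0,0,0,0,7,0.01],[0,0,0,0,0,7,0.01],[0,0,0,0,0,7,0.01]]'
python3 -m handwheel '[[0,0,0,0,0,7,0.01],[0,0,0,0,0,7,0.01],[0,0,0,0,0,7,0.01],[0,0,0,0,0,7,0.01],[0,0,0,0,0,7,0.01],[0,0,0,0,0,7,0.01],[0,0,0,0,0,6,0.01],[0,0,0,0,0,0,0.01]]'
cat >> h.py <<'E'
def chips(n,z=52):
    p,d=r.snapshot(n); W=cloud(n,d); hsv=cv2.cvtColor(p,cv2.COLOR_BGR2HSV)
    bx=(W[...,:2]-C)@ex; by=(W[...,:2]-C)@ey
    m=((hsv[...,0]<11)&(hsv[...,1]>150)&(abs(bx)<145)&(by>-150)&(by<270)&(W[...,2]<75)).astype(np.uint8)
    k,l,st,_=cv2.connectedComponentsWithStats(m)
    for i in range(1,k):
        if st[i,4]>25:
            q=ray(n,np.argwhere(l==i)[:,::-1],z)[:,:2]-C; q=np.c_[q@ex,q@ey]
            print(n,st[i,4],"bx",q[:,0].min().round(),q[:,0].max().round(),"by",q[:,1].min().round(),q[:,1].max().round(),"z",np.nanmedian(W[...,2][l==i]).round())
    return p
E
python3 - <<'E'
from h import *
go(*B(52,-190),93,7)
for n in("scene","top"): cv2.imwrite(f"pics/{n}4.png",chips(n))
E
```

```text
time: 13.52
tool_pos: [574.2, -25.4, 174.5]
tcp_rot: [179.9, 0.0, 97.0]
ft_force: [0.5, -0.2, -3.1]
finger_gap: 22.0
grip_force: 80.0
time: 14.18
tool_pos: [608.6, -68.9, 173.3]
tcp_rot: [180.0, -0.0, 54.6]
ft_force: [-0.4, -0.1, -2.7]
finger_gap: 22.0
grip_force: 80.2
time: 14.85
tool_pos: [608.7, -68.9, 173.3]
tcp_rot: [180.0, -0.0, 6.6]
ft_force: [-0.3, -0.2, -2.3]
finger_gap: 21.9
grip_force: 80.1
shift [ 1.2 -1.5 80.3] len 80.3
turn [ 0.01 -0.03 -0.35]
t 14.85 [608.7 -68.9 173.3] [ 1.7999e+02 -3.0000e-02  6.6500e+00] [-0.3 -0.2 -2.3] gap 21.9 grip 80.1
scene 147 bx 2.0 55.0 by -26.0 26.0 z 52.0
scene 129 bx 45.0 96.0 by 47.0 92.0 z 52.0
scene 263 bx 8.0 124.0 by -114.0 -71.0 z 52.0
top 78 bx 84.0 120.0 by -95.0 -76.0 z 52.0
top 214 bx 40.0 93.0 by 48.0 94.0 z 52.0
top 228 bx 0.0 52.0 by -25.0 28.0 z 52.0
```

```bash
python3 -c "
from h import *
go(*B(58,-142),92.5,7)"
```

```text
shift [  7.3 -49.5  80.6] len 94.8
turn [ 0.01 -0.03  0.15]
t 14.95 [608.8 -68.9 173.1] [ 1.7999e+02 -3.0000e-02  7.1500e+00] [-0.1 -0.3 -2.2] gap 22.3 grip 80.1
```

```bash
python3 -m handwheel '[[0.004,-0.025,0,0,0,0,0.01],[0.0035,-0.0245,0,0,0,0,0.01],[0,0,0.025,0,0,0,0.01],[0,0,0.025,0,0,0,0.01],[0,0,0.02,0,0,0,0.01],[0,0,0.007,0,0,0,0.01],[0,0,0,0,0,0,0.01],[0,0,0,0,0,0,0.01]]'
python3 - <<'E'
from h import *
go(*B(58,-142),92.5,7)
cv2.imwrite("pics/s5.png",chips("scene"))
E
```

```text
time: 15.62
tool_pos: [610.5, -19.0, 96.0]
tcp_rot: [180.0, 0.0, 7.0]
ft_force: [0.2, -0.3, -2.4]
finger_gap: 22.0
grip_force: 80.1
shift [-0.6 -0.2  3.5] len 3.6
turn [0.   0.   0.01]
t 15.6167 [610.5 -19.   96. ] [180.     0.     7.01] [ 0.2 -0.3 -2.4] gap 22.0 grip 80.1
scene 146 bx 2.0 55.0 by -26.0 26.0 z 52.0
scene 131 bx 45.0 95.0 by 47.0 92.0 z 52.0
scene 261 bx 4.0 124.0 by -114.0 -71.0 z 52.0
```

```bash
python3 -m handwheel '[[0,0,0.0035,0,0,0,0.01],[0,0,0,0,0,0,0.01],[0,-0.004,0,0,0,0,0.01],[0,-0.006,0,0,0,0,0.01],[0,-0.007,0,0,0,0,0.01],[0,-0.007,0,0,0,0,0.01],[0,-0.007,0,0,0,0,0.01],[0,-0.007,0,0,0,0,0.01]]'
python3 -m handwheel '[[0,-0.007,0,0,0,0,0.01],[0,-0.007,0,0,0,0,0.01],[0,-0.007,0,0,0,0,0.01],[0,-0.007,0,0,0,0,0.01],[0,-0.007,0,0,0,0,0.01],[0,-0.007,0,0,0,0,0.01],[0,-0.007,0,0,0,0,0.01],[0,-0.007,0,0,0,0,0.01]]'
python3 -m handwheel '[[0,-0.007,0,0,0,0,0.01],[0,-0.007,0,0,0,0,0.01],[0,-0.007,0,0,0,0,0.01],[0,-0.007,0,0,0,0,0.01],[0,-0.007,0,0,0,0,0.01],[0,0,0,0,0,0,0.01]]'
python3 - <<'E'
from h import *
go(*B(58,-10),92.5,7)
chips("top"); q=chips("scene")
cv2.imwrite("pics/c6.png",cv2.resize(q[90:250,270:470],None,fx=2.5,fy=2.5))
E
```

```text
time: 16.33
tool_pos: [605.6, 20.0, 91.9]
tcp_rot: [-180.0, -0.0, 7.0]
ft_force: [-0.4, -0.4, -2.6]
finger_gap: 21.9
grip_force: 80.1
time: 17.0
tool_pos: [598.8, 75.1, 91.9]
tcp_rot: [180.0, 0.0, 6.9]
ft_force: [0.0, -0.6, -2.4]
finger_gap: 22.0
grip_force: 80.1
time: 17.5
tool_pos: [594.5, 110.8, 91.8]
tcp_rot: [-180.0, 0.0, 7.0]
ft_force: [-0.5, 0.1, -2.2]
finger_gap: 22.3
grip_force: 80.1
shift [-0.5 -1.4 -0.7] len 1.6
turn [-0.04  0.01 -0.01]
t 17.5 [594.5 110.8  91.8] [-1.7996e+02  1.0000e-02  6.9900e+00] [-0.5  0.1 -2.2] gap 22.3 grip 80.1
top 605 bx -9.0 80.0 by 8.0 103.0 z 52.0
scene 264 bx 7.0 100.0 by 25.0 107.0 z 51.0
scene 98 bx 69.0 127.0 by 3.0 28.0 z 52.0
```

View pics/c6.png

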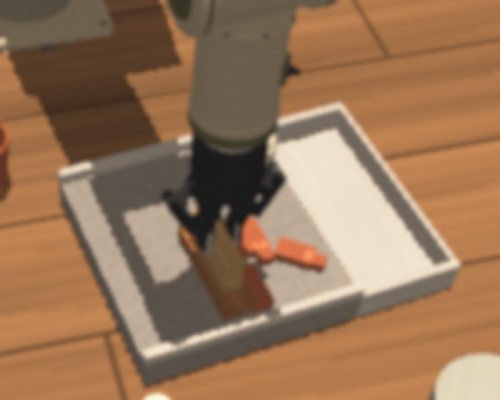

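The sweep is going well: the scraper face is at about (215,290), the chips are ahead of it at (260,245) and (300,252), and the jar is untouched. Continuing.

```bash
python3 -m handwheel '[[0,-0.005,0,0,0,0,0.01],[0,-0.006,0,0,0,0,0.01],[0,-0.006,0,0,0,0,0.01],[0,-0.006,0,0,0,0,0.01],[0,-0.006,0,0,0,0,0.01],[0,-0.006,0,0,0,0,0.01],[0,-0.006,0,0,0,0,0.01],[0,-0.006,0,0,0,0,0.01]]'
python3 -m handwheel '[[0,-0.006,0,0,0,0,0.01],[0,-0.006,0,0,0,0,0.01],[0,0,0,0,0,0,0.01]]'
python3 - <<'E'
from h import *
go(*B(58,134),92.5,7)
chips("top"); q=chips("scene")
p,d=r.snapshot("top"); W=cloud("top",d); j=(abs(W[...,0]-454)<50)&(abs(W[...,1]-194)<50)&(W[...,2]>103)&(W[...,2]<116)&(p.min(-1)>90); print("jar",j.sum(),np.median(W[j],0))
cv2.imwrite("pics/c7.png",np.hstack([cv2.resize(p[150:310,140:340],None,fx=2,fy=2),cv2.resize(q[90:250,270:470],None,fx=2,fy=2)]))
E
```

```text
time: 18.27
tool_pos: [589.0, 156.6, 91.9]
tcp_rot: [-180.0, 0.0, 6.9]
ft_force: [-0.2, -0.1, -2.6]
finger_gap: 21.6
grip_force: 80.1
time: 18.52
tool_pos: [587.4, 169.2, 91.9]
tcp_rot: [-180.0, -0.0, 7.0]
ft_force: [-0.4, -0.3, -1.8]
finger_gap: 21.8
grip_force: 80.1
shift [ -0.6 -86.5  -0.5] len 86.6
turn [-0.04 -0.   -0.01]
t 18.5167 [587.4 169.2  91.9] [-179.96   -0.      6.99] [-0.4 -0.3 -1.8] gap 21.8 grip 80.1
top 247 bx 6.0 49.0 by 83.0 118.0 z 52.0
scene 235 bx 10.0 119.0 by 85.0 139.0 z 52.0
scene 83 bx 72.0 126.0 by 64.0 86.0 z 52.0
jar 259 [452.23681103 195.28735685 105.41735138]
```

View pics/c7.png

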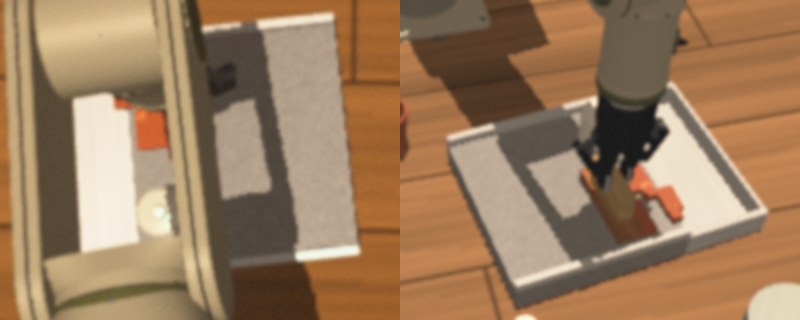

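The top view (left) shows the jar still at about (155,212), with chips at (150,130) ahead of the scraper. In the scene view (right) the chips are about to go over the edge at (660,195). Finishing the sweep.

```bash
python3 -m handwheel '[[0,-0.005,0,0,0,0,0.01],[0,-0.006,0,0,0,0,0.01],[0,-0.006,0,0,0,0,0.01],[0,-0.006,0,0,0,0,0.01],[0,-0.006,0,0,0,0,0.01],[0,-0.006,0,0,0,0,0.01],[0,-0.006,0,0,0,0,0.01],[0,-0.006,0,0,0,0,0.01]]'
python3 -m handwheel '[[0,-0.006,0,0,0,0,0.01],[0,-0.006,0,0,0,0,0.01],[0,-0.006,0,0,0,0,0.01],[0,-0.006,0,0,0,0,0.01],[0,-0.006,0,0,0,0,0.01],[0,-0.006,0,0,0,0,0.01],[0,-0.006,0,0,0,0,0.01],[0,0,0,0,0,0,0.01]]'
python3 - <<'E'
from h import *
go(*B(58,134),92.5,7)
chips("scene",18)
E
```

```text
time: 19.33
tool_pos: [581.8, 215.2, 91.9]
tcp_rot: [-180.0, -0.0, 6.9]
ft_force: [0.2, -0.2, -2.1]
finger_gap: 22.1
grip_force: 80.1
time: 20.0
tool_pos: [576.6, 257.5, 91.9]
tcp_rot: [-180.0, -0.0, 7.0]
ft_force: [-0.0, -0.2, -3.1]
finger_gap: 21.9
grip_force: 80.1
shift [-0.7  2.3 -0.6] len 2.5
turn [-0.03 -0.   -0.02]
t 20.0 [576.6 257.5  91.9] [-179.97   -0.      6.98] [-0.  -0.2 -3.1] gap 21.9 grip 80.1
scene 75 bx 77.0 117.0 by 181.0 207.0 z 24.0
```

```bash
python3 -m handwheel '[[0,0,-0.01,0,0,0,0.01],[0,0,-0.025,0,0,0,0.01],[0,0,-0.025,0,0,0,0.01],[0,0,-0.025,0,0,0,0.01],[0,0.03,0,0,0,0,0.01],[0,0.035,0,0,0,0,0.01],[0,0.035,0,0,0,0,0.01],[0,0.035,0,0,0,0,0.01]]'
python3 -m handwheel '[[0,0.035,0,0,0,0,0.01],[0,0.035,0,0,0,0,0.01],[0,0.035,0,0,0,0,0.01],[0,0.035,0,0,0,0,0.01],[0,0.035,0,0,0,0,0.01],[0,0.03,0,0,0,0,0.01],[0,0,0,0,0,0,0.01]]'
python3 - <<'E'
from h import *
go(531.8,-388.6,180,-4)
p=chips("top",18); q=chips("scene",18)
cv2.imwrite("pics/c8.png",np.hstack([cv2.resize(p[150:310,140:340],None,fx=2,fy=2),cv2.resize(q[90:250,270:470],None,fx=2,fy=2)]))
E
```

```text
time: 20.72
tool_pos: [593.4, 120.6, 178.2]
tcp_rot: [180.0, -0.1, 7.0]
ft_force: [1.6, -0.5, -2.5]
finger_gap: 22.1
grip_force: 80.1
time: 21.3
tool_pos: [618.1, -87.9, 178.0]
tcp_rot: [179.8, -0.0, 6.6]
ft_force: [0.4, 0.9, -2.5]
finger_gap: 21.9
grip_force: 80.1
shift [-120.5  288.7   -1.2] len 312.9
turn [ 0.17 -0.06 10.64]
t 21.3 [618.1 -87.9 178. ] [ 1.7982e+02 -5.0000e-02  6.6400e+00] [ 0.4  0.9 -2.5] gap 21.9 grip 80.1
top 198 bx 78.0 133.0 by 175.0 206.0 z 23.0
top 563 bx -6.0 125.0 by 136.0 182.0 z 18.0
scene 253 bx 7.0 117.0 by 144.0 181.0 z 18.0
scene 79 bx 77.0 117.0 by 178.0 207.0 z 25.0
```

View pics/c8.png

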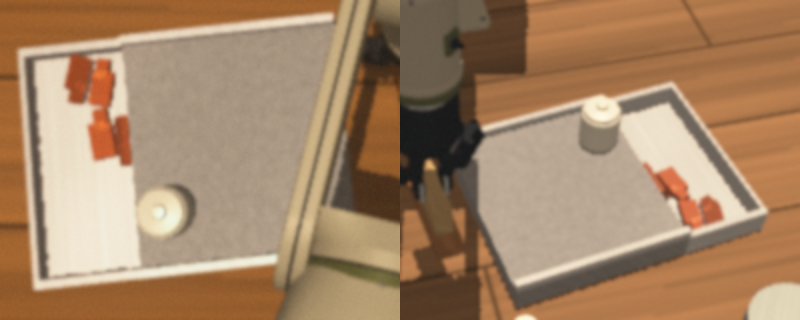

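All four pieces lie in the tray: top view (78,78), (102,83), (102,135) and (123,140). The board is clear and the jar is still standing at (160,210). Returning the scraper, pulling back in x first so it stays clear of the upper tier.

```bash
python3 -m handwheel '[[0,0,0,0,0,5.5,0.01],[0,0,0,0,0,5.5,0.01],[-0.033,0,0,0,0,0,0.01],[-0.032,0,0,0,0,0,0.01],[0,0.03,0,0,0,0,0.01],[0,0.034,0,0,0,0,0.01],[0,0.034,0,0,0,0,0.01],[0,0.034,0,0,0,0,0.01]]'
python3 -m handwheel '[[0,0.034,0,0,0,0,0.01],[0,0.034,0,0,0,0,0.01],[0,0.034,0,0,0,0,0.01],[0,0.034,0,0,0,0,0.01],[0,0.03,0,0,0,0,0.01],[0,0,0,0,0,0,0.01],[0,0,0,0,0,0,0.01]]'
python3 - <<'E'
from h import *
go(531.8,-388.6,180,-4.1)
p,d=r.snapshot("top");W=cloud("top",d);hsv=cv2.cvtColor(p,cv2.COLOR_BGR2HSV)
bx=(W[...,:2]-C)@ex; by=(W[...,:2]-C)@ey
m=(hsv[...,0]<11)&(hsv[...,1]>150)&(abs(bx)<135)&(by>110)&(by<260); print("chip z max, by min",np.percentile(W[m][:,2],[50,95,100]).round(1),by[m].min().round(1))
E
```

```text
time: 22.07
tool_pos: [543.7, -208.2, 177.8]
tcp_rot: [180.0, -0.1, -3.9]
ft_force: [1.5, 0.4, -2.5]
finger_gap: 21.9
grip_force: 80.1
time: 22.65
tool_pos: [531.9, -374.7, 177.1]
tcp_rot: [-180.0, -0.0, -4.2]
ft_force: [-0.6, 0.6, -2.4]
finger_gap: 22.1
grip_force: 80.1
shift [ 0.9 13.9 -2.9] len 14.2
turn [-0.02 -0.   -0.05]
t 22.65 [ 531.9 -374.7  177.1] [-179.98   -0.     -4.15] [-0.6  0.6 -2.4] gap 22.1 grip 80.1
chip z max, by min [19.  32.5 38.2] 133.2
```

```bash
python3 -m handwheel '[[0.001,0.014,0,0,0,0,0.01],[0,0,0.02,0,0,0,0.01],[0,0,0.03,0,0,0,0.01],[0,0,0.03,0,0,0,0.01],[0,0,0.02,0,0,0,0.01],[0,0,0.01,0,0,0,0.01],[0,0,0,0,0,0,0.01],[0,0,0,0,0,0,0.01]]'
python3 -c "
from h import *
go(531.8,-388.6,55,-4.1)"
```

```text
time: 23.37
tool_pos: [532.6, -387.0, 67.5]
tcp_rot: [-180.0, 0.0, -4.0]
ft_force: [0.1, -0.6, -2.5]
finger_gap: 22.2
grip_force: 80.1
shift [-0.6  1.6 12.5] len 12.6
turn [-0.01  0.    0.11]
t 23.3667 [ 532.6 -387.    67.5] [-179.99    0.     -3.99] [ 0.1 -0.6 -2.5] gap 22.2 grip 80.1
```

```bash
python3 -m handwheel '[[0,0.001,0.006,0,0,0,0.01],[0,0,0.004,0,0,0,0.01],[0,0,0.0015,0,0,0,0.01],[0,0,0,0,0,0,0.01],[0,0,0,0,0,0,0.01]]'
python3 -m handwheel '[[0,0,0.001,0,0,0,0.01],[0,0,0,0,0,0,0.01],[0,0,0,0,0,0,0.01]]'
```

```text
time: 23.78
tool_pos: [532.0, -389.2, 55.7]
tcp_rot: [180.0, -0.0, -4.1]
ft_force: [-0.8, 0.0, -3.0]
finger_gap: 22.2
grip_force: 80.2
time: 24.03
tool_pos: [532.0, -389.1, 54.5]
tcp_rot: [180.0, -0.0, -4.1]
ft_force: [0.7, -0.5, -2.2]
finger_gap: 22.2
grip_force: 80.2
```

```bash
python3 -m handwheel '[[0,0,0.0007,0,0,0,0.01],[0,0,0,0,0,0,0.01],[0,0,0,0,0,0,0.01]]'
python3 -m handwheel '[[0,0,0,0,0,0,0.03],[0,0,0,0,0,0,0.045],[0,0,0,0,0,0,0.06],[0,0,0,0,0,0,0.06],[0,0,0,0,0,0,0.06]]'
python3 -m handwheel '[[0,0,-0.01,0,0,0,0.06],[0,0,-0.02,0,0,0,0.06],[0,0,-0.03,0,0,0,0.06],[0,0,-0.03,0,0,0,0.06],[0,0,-0.03,0,0,0,0.06],[-0.01,-0.03,0,0,0,0,0.06],[-0.01,-0.035,0,0,0,0,0.06],[-0.01,-0.035,0,0,0,0,0.06]]'
python3 -m handwheel '[[-0.015,-0.035,0,0,0,0,0.06],[-0.015,-0.035,0,0,0,0,0.06],[-0.015,-0.035,0,0,0,0,0.06],[-0.015,-0.035,0,0,0,0,0.06],[-0.01,-0.035,0,0,0,0,0.06],[0,-0.03,0,0,0,0,0.06],[0,-0.02,0,0,0,0,0.06],[0,0,0,0,0,0,0.06]]'
python3 - <<'E'
from h import *
go(450,0,180)
p,d=r.snapshot("top");q,_=r.snapshot("scene");W=cloud("top",d);Z=W[...,2]
s=np.zeros(Z.shape,bool); s[195:262,452:486]=1
a=s&(Z>58); w=ray("top",np.argwhere(a)[:,::-1],72)[:,:2]; print("scr",a.sum(),cv2.minAreaRect(w.astype(np.float32)),np.nanmedian(Z[a]))
cv2.imwrite("pics/c9.png",np.hstack([cv2.resize(p[100:300,140:510],None,fx=1.6,fy=1.6),cv2.resize(q[160:280,150:270],(200,320))]))
E
```

```text
time: 24.28
tool_pos: [532.1, -389.2, 54.4]
tcp_rot: [180.0, -0.0, -4.1]
ft_force: [-2.2, 1.6, 5.4]
finger_gap: 22.0
grip_force: 80.8
time: 24.7
tool_pos: [532.0, -389.1, 53.6]
tcp_rot: [180.0, -0.0, -4.1]
ft_force: [-0.1, -0.9, 0.1]
finger_gap: 60.1
grip_force: 0.0
time: 25.37
tool_pos: [509.2, -287.0, 175.5]
tcp_rot: [179.9, -0.1, -4.1]
ft_force: [0.2, 1.0, -0.7]
finger_gap: 60.1
grip_force: 0.0
time: 26.03
tool_pos: [455.4, -54.5, 174.8]
tcp_rot: [-179.9, -0.1, -3.9]
ft_force: [0.0, -0.8, 0.3]
finger_gap: 59.7
grip_force: 0.0
shift [ -9.1 -54.   -5.2] len 55.0
t 26.0333 [455.4 -54.5 174.8] [-1.7994e+02 -1.0000e-01 -3.8800e+00] [ 0.  -0.8  0.3] gap 59.7 grip 0.0
scr 462 ((532.4484252929688, -386.888916015625), (27.837194442749023, 90.03286743164062), 86.30062103271484) 71.17609378190073
```

View pics/c9.png

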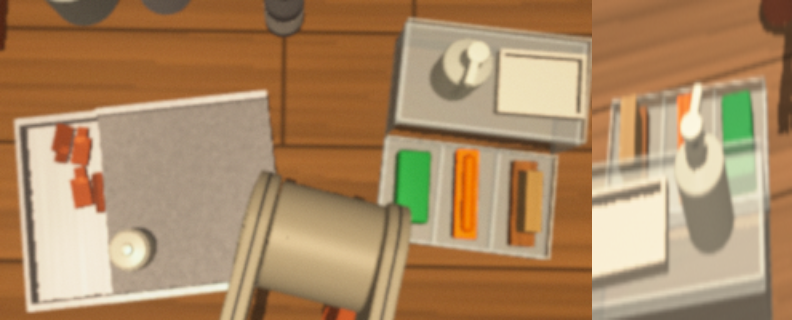

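The picture shows the scraper base down in its bay at (525,203) and all four pieces in the tray at about (60–100, 140–195). The jar, brush, pumice and upper tier are undisturbed, and the robot is clear of everything.

```bash
python3 -m handwheel '[[0,0,0,0,0,0,0.06],[0,0,0,0,0,0,0.06]]' >/dev/null; python3 -c "
from bench import r
print(r.hand_in())"
```

```text
the job is handed in; nothing more can be done
None
```

I handed the job in: all four tile pieces are in the catch tray, the scraper is back base down in its bay, and the last picture showed the jar and everything else in place.

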